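# Socket rack through the gated return chute

## Task

Slide the red socket rack along the orange chute, past the yellow spring gate, until it is fully home against the end stop: hold the gate down with one fingertip on the black treadle beside the chute while the other finger pushes the rack, and keep it down until the whole rack is past the gate. Then let go so that the gate springs up behind the rack. Push only: do not lift or tip the rack, and leave the bottle, jar and screwdriver alone.

Things in the scene. Friction and masses are not known exactly. Their poses are not given: they have to be found in the camera images.
- chute: Fixed orange chute, metal deck. Origin on the table, under gate line and centre line. y: along the chute, pushing direction; x: across, away from the treadle. In its frame, mm: deck top z 60, inside x -32 to 32, walls 6 thick, tops z 86, from y -225 (open end) to 145; end stop face y 135, its top z 100; gate slot y -8 to 8. Treadle outside the -x wall.
- gate (a joint): Gate lever angle, rad: 0 = gate up (shut), 0.34 = hard stop. Axis parallel to the chute at x -117, z 55 mm of the chute frame. The blade is below the deck, clear of the rack, from 0.19 on; aim for about 0.27. A spring returns it to 0: pressing the treadle's middle line takes about 2 N at first, 5 N at 0.3 rad.
- gate_top (a point): Middle of the top edge of the yellow gate blade (42 mm across the chute, 8 mm thick), 18 mm above the deck when shut; it goes down through the slot as the treadle is pressed.
- treadle (a point): Black plate with thin yellow cross bars, moves with the gate; press it anywhere. 48 mm wide, 285 long, 6 thick. Point: middle of its top face. In the chute frame, mm: x -94 to -46, y -223 to 62, top mid-line x -70, z 96 when shut, sinking 47 mm per rad (z 83 at 0.27 rad). Slopes up towards the chute by 0.16 rad when shut, down by 0.11 rad at 0.27. A finger can slide along all of it.
- rack: Loose red rack with six steel sockets fixed in it, standing on the deck before the gate, 0.25 to 0.5 kg. Origin at the centre of its underside; 58 mm wide (x), 100 long (y, along the chute), end plates 44 high, sockets 50 high. Push its flat rear end plate (at its y = -50 mm).
- stop_face (a point): Point on the inner face of the end stop, on the chute's centre line, 20 mm above the deck. Home is the rack's front face against it, that is, the rack's origin 50 mm before it; the rack's rear then lies 31 mm past the blade.
- bottle: Bystander: white bottle, 60 mm diameter, 150 mm high, origin at the centre of its underside.
- jar: Bystander: yellow jar, 56 mm diameter, 70 mm high, origin at the centre of its underside.
- driver: Bystander: screwdriver lying on the table on the robot's side of the chute, about 200 mm long, under 35 mm high, origin at its underside.

How it is judged:
On the way, in this order (a step that is already met when the one before it is completed fails the run):
1. a finger on the treadle holds the gate open while the rack still stands before it (value of joint gate above 0.19 rad and contact force between the fingers and gate above 0.5 N and y of rack in the frame of chute below -0.055 m), for 0.1 s.
2. the rack is half-way over the gate while a finger on the treadle holds it open and a finger pushes the rack (value of joint gate above 0.17 rad and contact force between the fingers and gate above 0.3 N and contact force between the fingers and rack above 0.1 N and y of rack in the frame of chute between -0.03 and 0.05 m).
At the end, for the whole second after the job is handed in: The rack stands flat on the chute's deck at rest, its front within 8 mm of the end stop, and the gate has sprung up again behind it (below 0.03 rad) (y of rack in the frame of chute between 0.077 and 0.09 m and x of rack in the frame of chute between -0.006 and 0.006 m and z of rack in the frame of chute between 0.055 and 0.065 m and angle between rack's own z axis and vertical below 0.05 rad and linear speed of rack below 0.01 m/s and value of joint gate below 0.03 rad); the robot touches nothing.
It fails at once if the gate is not held down while the rack is over it (y of rack in the frame of chute between -0.052 and 0.052 m and value of joint gate below 0.16 rad).
It fails at once if the rack is lifted off the deck (over 12 mm) (z of rack in the frame of chute above 0.072 m).
It fails at once if the rack is tipped (angle between rack's own z axis and vertical above 0.2 rad).
It fails at once if a bystander is moved by over 25 mm (distance of any of bottle, jar, driver from where it was at the start of the episode above 0.025 m).
It also fails if it takes over 51 s, if anything falls off the work surface, if the arm or the gripper's body presses on something with over 40 N, if the wrist force passes 120 N, or if a joint passes its speed limit or range.

## Robot

A 6-joint arm with a two-finger parallel gripper is mounted at the origin on the work surface. World frame = base frame: x ahead of the robot, y to its left, z up, the work surface at z = 0. Lengths are in m, angles in rad, forces in N, time in s.
With the tool pointing down it reaches from about 0.35 to 0.775 m from the base axis. Payload 7.3 kg.
Tool frame: the origin (TCP) lies at the very end of the fingers, on their centre line; the grasp point (between the pads) lies 19 mm behind it; z points along the fingers, y is the line along which they close (so a half turn about z gives the same grasp; the last joint's range is limited). The gripper opens to 92 mm and grips with 3 to 60 N. Pads are 19 mm wide; open, the fingers measure 130 mm over their backs; the gripper's body (75 mm by 190 mm) begins 47 mm behind the grasp point.
Start: joints at [1.107, 0.342, 1.524, -0, 1.275, -0.146], TCP at [0.164, 0.499, 0.202] pointing down, gripper open.
Joint ranges: [-2.53, 2.53], [-0.77, 2.02], [0.04, 2.7], [-1, 4.14], [0.28, 2.66], [-3.11, 3.11]. Speed limits (rad/s): [2.57, 2.57, 3.14, 3.14, 3.14, 3.14].

## Interface

Orientations are given as [roll, pitch, yaw] about the fixed x, y, z axes, in that order (R = Rz(yaw) Ry(pitch) Rx(roll)).
In Python, from cell import robot gives the robot as it stands.
- The arm moves only by the tool apply_moves, never from a script. Its argument "motion" is text: rows parted by semicolons, each of 7 numbers parted by spaces: the opening in per cent of the stroke, from 0 (shut) to 100 (fully open), then the shift along the tool's x, y, z in cm, then the turn, a rotation vector about the tool's x, y, z in rad. A call has 1 to 20 rows; each row shifts and turns the commanded pose from where the row before left it, along the tool's axes as they then stand; what a row does not reach is not made up. A row lasts 1/8 s, in which the tool goes at most 62.5 mm and 10.7 degrees, less where a joint would pass 70% of its speed; a pose out of reach is approached as far as the arm can. A call with a gripper value outside its range is refused whole. The fingers move at their own pace and stop on an object; "force" is the grip in N (left out, the last holds). Time passes only in rows, so rows that do not move let the fingers close. It gives the time, the measured TCP pose, the force, the opening and the grip force at its end, in the units of the state.
- robot.observe(): the state, without advancing time (a new reading comes with each control period).
- robot.read_camera(name): name is "scene" or "top" or "wrist"; returns a dict with "img" (400x640x3 uint8, red, green, blue), "fovy" (degrees; the focal length in pixels is half the picture's height over the tangent of half this angle, whatever the lens; pixels are square), "cx", "cy" (the principal point, pixels), "k1" (the pictures are not rectified: a ray, as slopes to the right and down, at radius r is drawn at 1 + k1 r^2 times it, then the intrinsics apply), "R" (3x3) and "t" (3): a world point X has camera coordinates R X + t; the wrist camera has in their place "hand_eye" (4x4, takes a point from camera to tool coordinates, whose origin is the TCP and whose axes are the flange's). Camera axes: x right, y down, z forward; pixel columns grow to the right and rows downward; lengths in m; the calibration is good to about 2 mm. A picture is of the moment at which its call begins: read the wrist's pose just before it. There is no depth.
- robot.hand_in(): hands the job in; it is judged then, once.
Trained networks look in a picture, given as the dict that the camera call returned (one of the last four; its "shot" number tells which), for a name from the list of things; names that differ only in an ending like _2 or _b are one class to them, and where a whole thing is asked for, a point or a joint stands for the part that bears it (a point fixed in the world has none). Each returns a list of dicts, best first, with "score" (0 to 1); they miss things now and then, are a little off and sometimes report something else, mostly with a low value. They report only what shows in the picture. A call takes as long as a camera call.
- robot.search_frame(target, picture): "centre" ([x, y, z] in m, in world coordinates, good to about 4 mm: the middle of the surface that is visible of it).
- robot.trace(target, picture): "pixels" (400x640 bool, what is visible of it).
The state is a dict: "time": time; "qpos": joint angles; "qvel": joint speeds; "joint_efforts": joint torques, N m; "tool_pos": TCP position; "tool_rot": TCP orientation; "contact_force": force on the tool from outside, world axes, zero at the start; "torque": the same for the moment, N m; "opening": finger opening in m; "grip_force": force on a finger pad.
Only numpy, scipy, OpenCV 4.12 (cv2) and the standard library are available. Lean on these libraries where they do the work, as an engineer would, in place of code of your own. Each camera call takes 0.05 s, during which the arm holds its last target. There are 200 camera calls.

## Working session

There is one attempt and no reset: what is moved stays moved. The work goes in short steps, Python scripts to look and compute and a tool call to move; the robot and the scene stay as the last step left them, time stands still between calls to the robot, and variables do not carry over. Pictures are saved under pics/ and viewed, at most 10 in all, crops included, and the job is handed in when it is done.

Besides the shell and the picture viewer there is one more tool, called after "Call:" in YAML: its name, and indented under it one key for each argument. apply_moves: Moves the arm, as the interface text tells. Its arguments: {"type":"object","properties":{"motion":{"type":"string"},"force":{"type":"number"}},"required":["motion"]}

```bash
ls; mkdir -p pics; cat > h.py <<'E'
import numpy as np,cv2
from cell import robot
np.set_printoptions(precision=4,suppress=True)
def K(c):
    f=200/np.tan(np.radians(c['fovy'])/2); return np.array([[f,0,c['cx']],[0,f,c['cy']],[0,0,1]]),np.array([c['k1'],0,0,0.])
def proj(c,P):
    k,d=K(c); return cv2.projectPoints(np.float64(P).reshape(-1,1,3),cv2.Rodrigues(c['R'])[0],np.float64(c['t']),k,d)[0][:,0]
def atz(c,px,z):
    k,d=K(c); n=cv2.undistortPoints(np.float64(px).reshape(-1,1,2),k,d)[:,0]
    r=np.c_[n,np.ones(len(n))]@c['R']; o=-c['R'].T@c['t']; return o+r*((z-o[2])/r[:,2])[:,None]
E
python3 - <<'E'
from h import *
print(robot.observe())
for n in ['top','scene']:
    c=robot.read_camera(n); cv2.imwrite(f'pics/{n}.png',c['img'][:,:,::-1])
    print(n,-c['R'].T@c['t'],c['fovy'])
    for t in ['chute','gate_top','treadle','rack','stop_face','bottle','jar','driver']:
        r=robot.search_frame(t,c); print(t,[(x['centre'],x['score']) for x in r[:2]])
        r=robot.trace(t,c)
        if r:
            m=r[0]['pixels']; 
            if m.sum(): print('   ',cv2.minAreaRect(np.argwhere(m)[:,::-1].astype(np.float32)),m.sum())
E
```

```text
pics
{'time': 0.0, 'qpos': array([ 1.107 ,  0.3427,  1.5251, -0.    ,  1.2754, -0.146 ]), 'qvel': array([ 0.0002,  0.0017, -0.0025,  0.0009, -0.0012, -0.0013]), 'joint_efforts': array([ -0.0015, -43.1245, -24.4214,   0.0718,   0.0561,  -0.0001]), 'tool_pos': array([0.1638, 0.4983, 0.2009]), 'tool_rot': array([-3.14  , -0.0002,  2.8238]), 'contact_force': array([ 0.1821,  0.4977, -0.3986]), 'torque': array([-0.0252,  0.0317, -0.0019]), 'grip_force': 0.0, 'opening': 0.0917759237895556}
top [0.4984 0.0994 0.749 ] 56.33312373765019
chute [([0.5126, -0.0344, 0.0793], 0.59)]
    ((420.87725830078125, 236.9167022705078), (212.74961853027344, 93.70191192626953), 0.8882354497909546) 12620
gate_top [([0.4769, -0.0725, 0.0975], 0.92)]
    ((443.3314514160156, 255.83535766601562), (164.0839385986328, 78.48467254638672), 16.945323944091797) 5001
treadle [([0.4787, -0.074, 0.0921], 0.9)]
    ((443.3358154296875, 256.1963195800781), (164.1829071044922, 79.96227264404297), 17.48237419128418) 5051
rack [([0.547, -0.1313, 0.1046], 0.58), ([0.4789, -0.0728, 0.0972], 0.47)]
    ((473.5, 212.5), (33.0, 6
[... 1070 characters left out ...]
09.41177368164062), (44.626548767089844, 152.7974395751953), 75.96376037597656) 2308
rack [([0.5626, -0.1391, 0.1025], 0.66)]
stop_face [([0.5333, -0.0398, 0.076], 0.62)]
    ((233.50546264648438, 218.87240600585938), (85.70889282226562, 208.39610290527344), 71.88997650146484) 9814
bottle [([0.6001, 0.2117, 0.0773], 0.79)]
    ((367.124755859375, 189.08518981933594), (31.166112899780273, 71.11458587646484), 7.765166282653809) 1743
jar [([0.6906, -0.159, 0.0592], 0.7)]
    ((235.3490753173828, 222.4716796875), (86.53713989257812, 207.27706909179688), 74.05460357666016) 9729
driver []
    ((235.3335418701172, 222.75827026367188), (84.99470520019531, 206.91847229003906), 74.62374877929688) 9383
```

View pics/top.png

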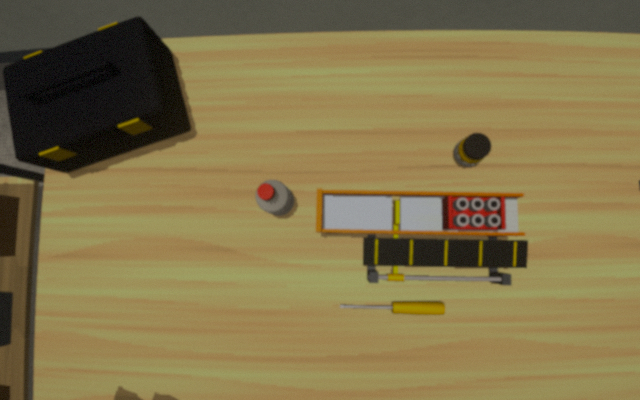

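View pics/scene.png

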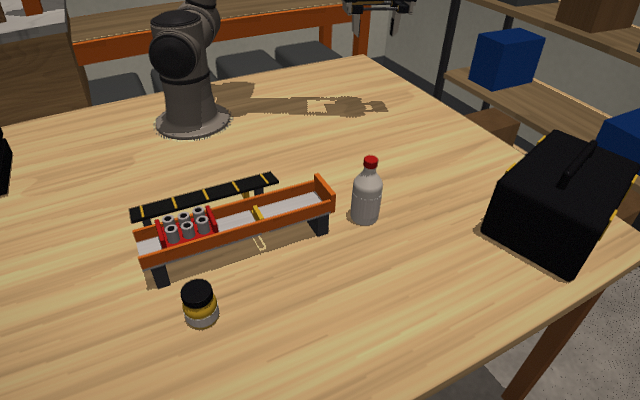

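The top view has the stop at the left (col 320), the gate at col 396 and the rack at cols 443–505. The treadle is on the robot side, so chute +y ≈ world +y. I'll measure the chute pose from an enlarged crop.

```bash
python3 - <<'E'
from h import *
from scipy.optimize import least_squares
c=robot.read_camera('top'); im=c['img']
tm=robot.trace('treadle',c)[0]['pixels']
hsv=cv2.cvtColor(im,cv2.COLOR_RGB2HSV)
# dark plate treadle & model overlay; fit chute by matching class edges: orange mask
H,S,V=[hsv[...,i].astype(int) for i in range(3)]
org=(H>6)&(H<17)&(S>190)&(V>90); org[:180]=0;org[245:]=0;org[:,:305]=0
white=(S<60)&(V>120); white[:180]=0;white[245:]=0;white[:,:305]=0;white[:,535:]=0
print(org.sum(),cv2.minAreaRect(np.argwhere(org)[:,::-1].astype(np.float32)))
def P(p,pts):
    x,y,a=p; q=np.float64(pts)/1000; R=np.array([[np.cos(a),-np.sin(a)],[np.sin(a),np.cos(a)]])
    return np.c_[q[:,:2]@R.T+[x,y],q[:,2]]
# guess from detections
p0=np.array([.547,-.01,0.0])
polys=[[(-38,-225,86),(38,-225,86),(38,145,86),(-38,145,86)],[(-32,-225,86),(32,-225,86),(32,135,86),(-32,135,86)],[(-94,-223,100),(-46,-223,92),(-46,62,92),(-94,62,100)]]
# render orange walls at top: outer minus inner
Z=8
def rend(p,poly):
    m=np.zeros((400,640),np.float32); m=np.zeros((400,640),np.uint8)
    cv2.fillPoly(m,[np.round(proj(c,P(p,poly))*16).astype(np.int32)],255,shift=4,lineType=cv2.LINE_AA); return m/255.
g=cv2.GaussianBlur(org.astype(np.float32),(0,0),1.0); tmf=None
dark=(V<60); dark[:225]=0;dark[275:]=0;dark[:,:350]=0;dark[:,540:]=0
yel=tm
tsl=[(-94,-223,92.2),(-46,-223,99.8),(-46,62,99.8),(-94,62,92.2)]
def cost(p):
    a=cv2.GaussianBlur((rend(p,polys[0])-rend(p,polys[1])).astype(np.float32),(0,0),1.)
    b=rend(p,tsl)
    return ((a-g)**2).sum()+0.5*((b-(tm&True))**2).sum()
from scipy.optimize import minimize
best=min((minimize(lambda q:cost(q*[.01,.01,.02]),[x/.01,y/.01,0],method='Nelder-Mead',options=dict(initial_simplex=np.array([[x/.01,y/.01,0],[x/.01+1,y/.01,0],[x/.01,y/.01+1,0],[x/.01,y/.01,1]]))) for x in(.54,.555) for y in(-.02,0,.02)),key=lambda r:r.fun)
p=best.x*[.01,.01,.02]; print('fit',p,best.fun)
s=3.6; o=np.array([308,180]); cr=cv2.resize(im[180:290,308:530,::-1],None,fx=s,fy=s,interpolation=cv2.INTER_CUBIC)
for po in polys[:2]+[tsl,[(-21,-4,78),(21,-4,78),(21,4,78),(-21,4,78)]]:
    cv2.polylines(cr,[np.round((proj(c,P(p,po))+.5-o)*s).astype(int)],True,(255,0,0),1)
# rack from red mask
red=((H<5)|(H>174))&(S>150)&(V>60); red[:180]=0;red[245:]=0;red[:,:400]=0
r=cv2.boundingRect(red.astype(np.uint8)); print('red',r)
w=atz(c,[(r[0]-.5,r[1]+r[3]/2),(r[0]+r[2]-.5,r[1]+r[3]/2)],.104); R=np.array([[np.cos(p[2]),-np.sin(p[2])],[np.sin(p[2]),np.cos(p[2])]])
print('rack ends chute frame',(w[:,:2]-p[:2])@R*1000)
cv2.imwrite('pics/crop.png',cr)
E
```

```text
441 ((423.30615234375, 212.82469177246094), (202.0548095703125, 42.65000915527344), 0.9391909241676331)
fit [ 0.5492 -0.0019 -0.0218] 908.2623542881269
red (445, 197, 60, 33)
rack ends chute frame [[  -2.8231  -78.2944]
 [  -1.4949 -182.4764]]
```

View pics/crop.png

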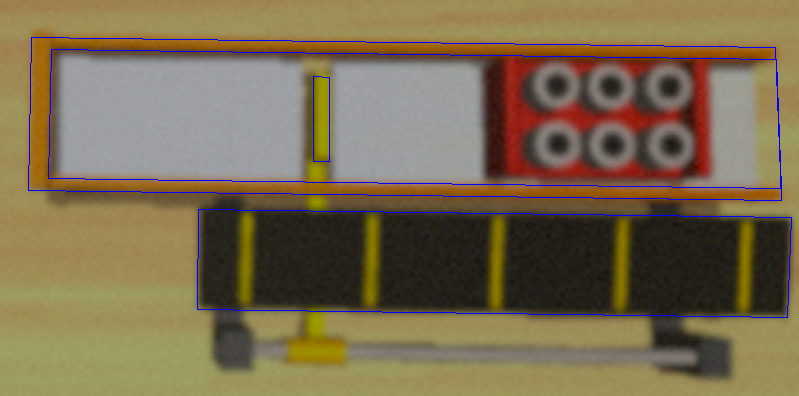

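The fit sits within about 2 mm of the image. The chute is at (0.549, -0.002), yaw -0.022, and the rack's rear is at chute y ≈ -181. I'll turn the tool so its x follows chute y, then go above the spot behind the rack.

Call:
apply_moves:
  motion: "55 0 0 0 0 0 0.182;55 0 0 0 0 0 0.182;55 0 0 0 0 0 0.182;55 0 0 0 0 0 0.182;55 0 0 0 0 0 0.182;55 0 0 0 0 0 0.182;55 0 0 0 0 0 0.183;55 -3 5.4 0 0 0 0;55 -3 5.4 0 0 0 0;55 -3 5.4 0 0 0 0;55 -3 5.4 0 0 0 0;55 0 0 0 0 0 0"

```text
time: 3.3
tool_pos: [0.3808, 0.3717, 0.2014]
tool_rot: [3.141, 0.0, 1.543]
contact_force: [-0.8, 0.0, -0.3]
opening: 0.0503
grip_force: 0.0
```

Call:
apply_moves:
  motion: "55 -4.8 1.2 0 0 0 0;55 -4.8 1.2 0 0 0 0;55 -4.8 1.2 0 0 0 0;55 -4.8 1.2 0 0 0 0;55 -4.8 1.2 0 0 0 0;55 -4.8 1.2 0 0 0 0;55 -4.8 1.2 0 0 0 0;55 -4.8 1.2 0 0 0 0;55 -4.8 1.2 0 0 0 0;55 -4.8 1.2 0 0 0 0;55 -4.8 1.2 0 0 0 0;55 -4.8 1.2 0 0 0 0;55 0 0 0 0 0 0;55 0 0 0 0 0 0"

```text
time: 5.05
tool_pos: [0.5085, -0.2038, 0.2013]
tool_rot: [-3.141, -0.001, 1.549]
contact_force: [-0.9, 1.1, 0.0]
opening: 0.0504
grip_force: 0.0
```

```bash
cat >> h.py <<'E'
p=np.array([.5492,-.0019,-.0218])
def toch(w):
    c,s=np.cos(p[2]),np.sin(p[2]); return (np.array(w)[:2]-p[:2])@np.array([[c,-s],[s,c]])*1000
def st():
    o=robot.observe(); print(o['time'],o['tool_pos'],o['tool_rot'],'chute',toch(o['tool_pos']),'F',o['contact_force'],'T',o['torque'],'op',o['opening']); return o
E
python3 - <<'E'
from h import *
from scipy.spatial.transform import Rotation as Ro
o=st(); c=robot.read_camera('wrist'); print(c['hand_eye'])
T=np.eye(4); T[:3,:3]=Ro.from_euler('xyz',o['tool_rot']).as_matrix(); T[:3,3]=o['tool_pos']
M=np.linalg.inv(T@c['hand_eye']); c2=dict(c,R=M[:3,:3],t=M[:3,3])
im=c['img'][:,:,::-1].copy()
def W(P): 
    q=np.float64(P)/1000; a=p[2]; R=np.array([[np.cos(a),-np.sin(a)],[np.sin(a),np.cos(a)]]); return np.c_[q[:,:2]@R.T+p[:2],q[:,2]]
for po in [[(-38,-225,86),(38,-225,86),(38,145,86),(-38,145,86)],[(-32,-225,86),(32,-225,86),(32,135,86),(-32,135,86)],[(-94,-223,92.2),(-46,-223,99.8),(-46,62,99.8),(-94,62,92.2)],[(-29,-182,104),(29,-182,104),(29,-82,104),(-29,-82,104)]]:
    cv2.polylines(im,[np.round(proj(c2,W(po))).astype(int)],True,(255,0,0),1)
cv2.imwrite('pics/w1.png',im)
E
```

```text
5.05 [ 0.5085 -0.2038  0.2013] [-3.1409 -0.0011  1.5492] chute [ -36.3197 -202.7125] F [-0.8705  1.0927  0.0399] T [-0.0749  0.0498 -0.0148] op 0.05041613739734463
[[ 0.0001 -0.9574 -0.2887  0.077 ]
 [ 1.      0.      0.0003  0.0005]
 [-0.0003 -0.2887  0.9574 -0.1832]
 [ 0.      0.      0.      1.    ]]
```

View pics/w1.png

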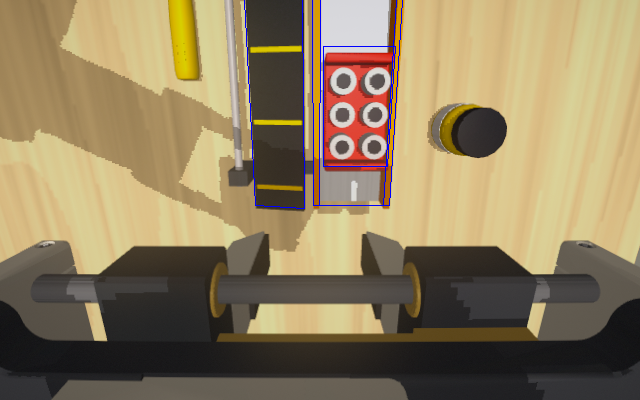

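The overlay agrees: the rack's rear is at about row 170, so chute y ≈ -185, and its position against the treadle and chute is right. I'll descend onto the treadle and hold it.

Call:
apply_moves:
  motion: "55 -0.2 0.1 2.4 0 0 0;55 0 0 2.4 0 0 0;55 0 0 2.4 0 0 0;55 0 0 2.3 0 0 0;55 0 0 0.6 0 0 0;55 0 0 0.6 0 0 0;55 0 0 0.6 0 0 0;55 0 0 0.5 0 0 0;55 0 0 0 0 0 0;55 0 0 0 0 0 0;55 0 0 0 0 0 0"

```text
time: 6.48
tool_pos: [0.5097, -0.2072, 0.0838]
tool_rot: [3.141, 0.0, 1.549]
contact_force: [0.1, 0.7, -0.1]
opening: 0.0505
grip_force: 0.0
```

```bash
python3 - <<'E'
from h import *
st(); a=robot.read_camera('scene'); b=robot.read_camera('top')
s=cv2.resize(a['img'][150:290,100:360],None,fx=3,fy=3,interpolation=cv2.INTER_CUBIC)
cv2.imwrite('pics/s2.png',s[:,:,::-1])
E
```

```text
6.475 [ 0.5097 -0.2072  0.0838] [3.1412 0.0001 1.5487] chute [ -34.992  -206.0668] F [ 0.1203  0.6894 -0.1067] T [-0.1394  0.0049  0.0414] op 0.050462822130832016
```

View pics/s2.png

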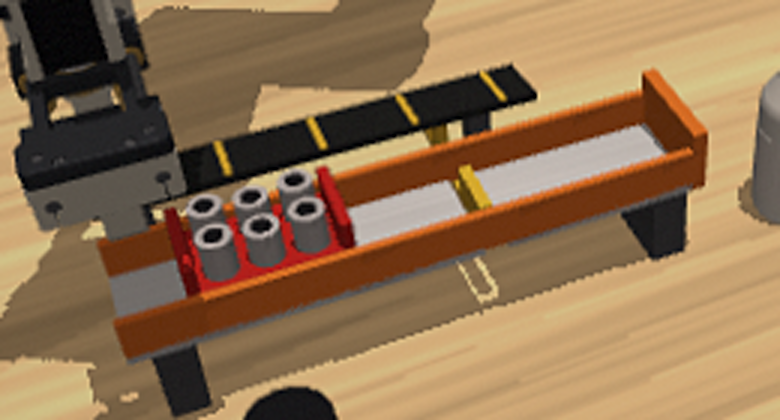

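The gate blade at crop (472,188) is still up and there's no force, so the finger isn't pressing the treadle. I'll check with the wrist camera.

```bash
python3 - <<'E'
from h import *
st(); a=robot.read_camera('wrist'); b=robot.read_camera('top')
s=cv2.resize(b['img'][160:300,380:560],None,fx=3.3,fy=3.3,interpolation=cv2.INTER_CUBIC)[:400]
cv2.imwrite('pics/w2.png',np.hstack([a['img'][:,:,::-1],np.zeros((400,1,3),np.uint8)])[:, :])
o=robot.observe()
cv2.imwrite('pics/t2.png',s[:,:,::-1])
E
```

```text
6.575 [ 0.5097 -0.2071  0.0838] [3.1413 0.0001 1.5487] chute [ -35.0384 -206.0245] F [-0.2093  0.179  -0.3274] T [-0.0761  0.0691  0.0077] op 0.05076254030194848
```

View pics/w2.png

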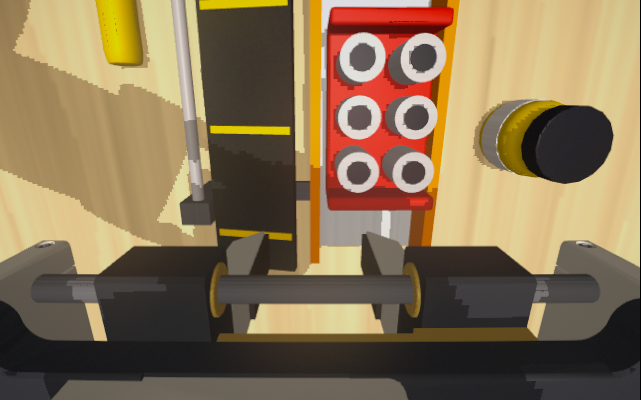

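```bash
cat >> h.py <<'E'
from scipy.spatial.transform import Rotation as Ro
def W(P):
    q=np.float64(P)/1000; a=p[2]; R=np.array([[np.cos(a),-np.sin(a)],[np.sin(a),np.cos(a)]]); return np.c_[q[:,:2]@R.T+p[:2],q[:,2]]
def wrist():
    o=robot.observe(); c=robot.read_camera('wrist')
    T=np.eye(4); T[:3,:3]=Ro.from_euler('xyz',o['tool_rot']).as_matrix(); T[:3,3]=o['tool_pos']
    M=np.linalg.inv(T@c['hand_eye']); return dict(c,R=M[:3,:3],t=M[:3,3]),o
E
python3 - <<'E'
from h import *
c,o=wrist(); k,d=K(c); print(k,d)
print('tcp px',proj(c,[o['tool_pos']]))
for z in (99.8,90,80,70): print(z,'treadle end corners',proj(c,W([(-94,-223,z-7.6),(-46,-223,z)])).round(),'rack rear top',proj(c,W([(-29,-185,z),(29,-185,z)])).round().tolist())
R=Ro.from_euler('xyz',o['tool_rot']).as_matrix()
for y in(-25.2,25.2,-44,44):
  for x in (-9.5,9.5): print(y,x,proj(c,[o['tool_pos']+R@np.array([x,y,0])/1000]).round())
E
```

```text
[[315.8629   0.     314.938 ]
 [  0.     315.8629 196.3112]
 [  0.       0.       1.    ]] [-0.0176  0.      0.      0.    ]
tcp px [[314.0965 229.6491]]
99.8 treadle end corners [[219. 261.]
 [296. 267.]] rack rear top [[325.0, 206.0], [429.0, 206.0]]
90 treadle end corners [[223. 253.]
 [297. 259.]] rack rear top [[324.0, 201.0], [423.0, 201.0]]
80 treadle end corners [[227. 246.]
 [297. 252.]] rack rear top [[324.0, 196.0], [418.0, 196.0]]
70 treadle end corners [[231. 240.]
 [298. 245.]] rack rear top [[323.0, 191.0], [413.0, 191.0]]
-25.2 -9.5 [[274. 244.]]
-25.2 9.5 [[273. 215.]]
25.2 -9.5 [[354. 244.]]
25.2 9.5 [[355. 215.]]
-44 -9.5 [[245. 243.]]
-44 9.5 [[243. 215.]]
44 -9.5 [[383. 243.]]
44 9.5 [[385. 215.]]
```

By the hand-eye, TCP row 230 should show the fingertips, but the visible finger ends at row ~233, col 268. That puts them about 25 mm short of the nominal TCP, which fits the lack of contact. I'll go down by touch.

Call:
apply_moves:
  motion: "55 0 0 0.3 0 0 0;55 0 0 0.3 0 0 0;55 0 0 0.3 0 0 0;55 0 0 0 0 0 0;55 0 0 0 0 0 0"

```text
time: 7.35
tool_pos: [0.5096, -0.207, 0.0746]
tool_rot: [3.142, -0.0, 1.549]
contact_force: [-0.4, 0.0, 0.2]
opening: 0.0506
grip_force: 0.0
```

```bash
python3 - <<'E'
from h import *
o=st(); c=robot.read_camera('scene'); 
for z in (75,85,95,100,105,110): print(z,proj(c,W([(-10,-206,z),(8,-206,z),(-60,-206,z)])).round(1).tolist())
s=cv2.resize(c['img'][170:270,110:250],None,fx=5.5,fy=5.5,interpolation=cv2.INTER_CUBIC)
cv2.imwrite('pics/s3.png',s[:,:,::-1])
E
```

```text
7.35 [ 0.5096 -0.207   0.0746] [ 3.1415 -0.0001  1.5488] chute [ -35.0711 -205.9542] F [-0.3718  0.0029  0.1891] T [-0.0869  0.0541  0.0227] op 0.05059080394608385
75 [[147.5, 241.0], [149.2, 247.7], [143.2, 223.5]]
85 [[146.2, 236.9], [147.8, 243.6], [141.9, 219.5]]
95 [[144.8, 232.8], [146.4, 239.5], [140.5, 215.4]]
100 [[144.1, 230.7], [145.7, 237.4], [139.9, 213.3]]
105 [[143.4, 228.6], [145.0, 235.3], [139.2, 211.2]]
110 [[142.6, 226.5], [144.3, 233.1], [138.5, 209.1]]
```

View pics/s3.png

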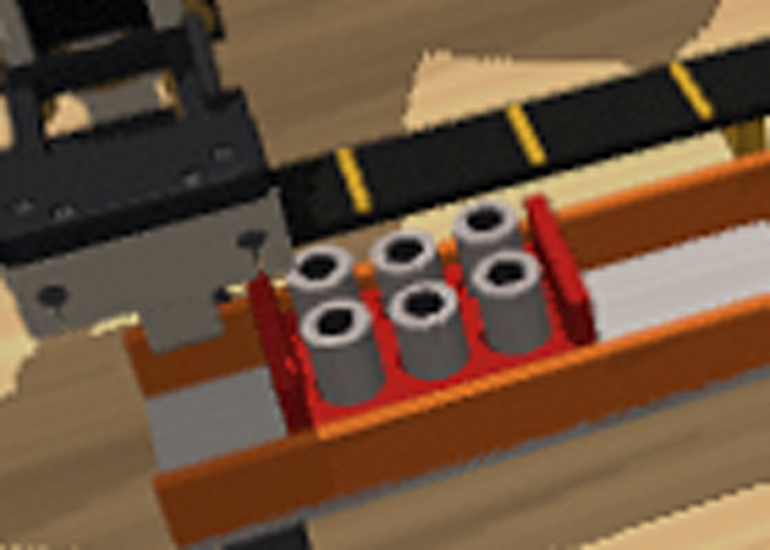

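The scene view confirms it: the finger 2 tip at pixel (143.6, 233) projects to z ≈ 100–105 while tool z reads 75. So the real tips are about 26–30 mm short of the stated TCP, but the body should still clear the rack. I'll continue down by touch.

Call:
apply_moves:
  motion: "55 0 0 0.3 0 0 0;55 0 0 0.3 0 0 0;55 0 0 0.2 0 0 0;55 0 0 0 0 0 0;55 0 0 0 0 0 0"

```text
time: 8.02
tool_pos: [0.5099, -0.2073, 0.0669]
tool_rot: [3.141, 0.0, 1.549]
contact_force: [2.2, -0.4, 4.2]
opening: 0.0506
grip_force: 1.9
```

Call:
apply_moves:
  motion: "55 0 0 0.2 0 0 0;55 0 0 0.2 0 0 0;55 0 0 0 0 0 0;55 0 0 0 0 0 0"

```text
time: 8.52
tool_pos: [0.5098, -0.2071, 0.0627]
tool_rot: [3.141, 0.0, 1.549]
contact_force: [3.0, -0.4, 4.7]
opening: 0.0504
grip_force: 2.5
```

```bash
cat >> h.py <<'E'
def look(name,sc='scene'):
    c=robot.read_camera(sc); s=cv2.resize(c['img'][150:280,110:350],None,fx=3.3,fy=3.3,interpolation=cv2.INTER_CUBIC)
    cv2.imwrite(f'pics/{name}.png',s[:,:,::-1]); return c
def gate():
    c=robot.read_camera('top'); im=c['img']; h=cv2.cvtColor(im,cv2.COLOR_RGB2HSV).astype(int)
    m=(h[...,0]>22)&(h[...,0]<34)&(h[...,1]>150)&(h[...,2]>90); m[:197]=0; m[228:]=0; m[:,:385]=0; m[:,405:]=0
    q=np.argwhere(m); print('blade yellow px',len(q),q.mean(0) if len(q) else '')
E
python3 - <<'E'
from h import *
st(); gate(); st(); st()
E
```

```text
8.525 [ 0.5098 -0.2071  0.0627] [3.1411 0.0001 1.5488] chute [ -34.9003 -206.0459] F [ 2.9804 -0.3984  4.7285] T [-0.1913 -0.3672  0.0347] op 0.050364772156594656
blade yellow px 155 [213.329 395.4  ]
8.575 [ 0.5098 -0.2071  0.0627] [3.1411 0.0002 1.5488] chute [ -34.8948 -206.0401] F [ 3.3111 -0.793   5.9146] T [-0.2242 -0.3908 -0.0376] op 0.050430914594891664
8.575 [ 0.5098 -0.2071  0.0627] [3.1411 0.0002 1.5488] chute [ -34.8948 -206.0401] F [ 3.3111 -0.793   5.9146] T [-0.2242 -0.3908 -0.0376] op 0.050430914594891664
```

```bash
python3 - <<'E'
from h import *
c=look('s4')
for a in (0,.1,.19,.27): print(a,proj(c,W([(0,0,78-a*117),(-70,-60,96-47*a),(-70,60,96-47*a)])).round(1).tolist())
E
```

```text
0 [[258.8, 210.7], [216.4, 190.7], [274.1, 175.1]]
0.1 [[259.2, 215.3], [216.8, 192.6], [274.2, 177.0]]
0.19 [[259.6, 219.4], [217.0, 194.3], [274.3, 178.7]]
0.27 [[259.9, 223.0], [217.3, 195.8], [274.4, 180.2]]
```

View pics/s4.png

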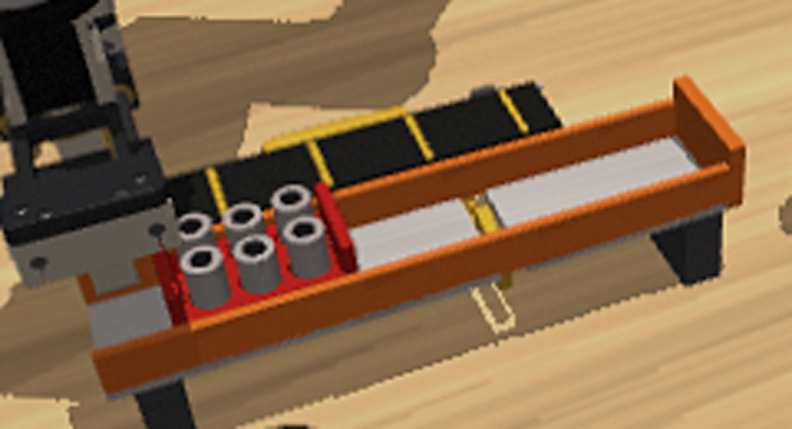

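```bash
python3 - <<'E'
from h import *
c=robot.read_camera('scene'); m=robot.trace('treadle',c); print(len(m))
im=c['img']; g=cv2.cvtColor(im,cv2.COLOR_RGB2HSV).astype(int)
dark=((g[...,2]<55)|((g[...,0]>20)&(g[...,0]<34)&(g[...,1]>150))).astype(np.uint8)
dark=m[0]['pixels'].astype(np.uint8)
roi=np.zeros_like(dark); roi[165:215,215:285]=1; d=(dark&roi).astype(float)
def poly(a,dx=0,dz=0):
    r=lambda x,z:(-117+(x+117)*np.cos(a)+(z-55)*np.sin(a), 55-(x+117)*np.sin(a)+(z-55)*np.cos(a))
    A=r(-94,92.2);B=r(-46,99.8)
    return [(A[0],-223,A[1]),(B[0],-223,B[1]),(B[0],62,B[1]),(A[0],62,A[1])]
for a in np.arange(0,.36,.03):
    k=np.zeros_like(dark); cv2.fillPoly(k,[np.round(proj(c,W(poly(a)))*16).astype(np.int32)],1,shift=4)
    print(round(a,2),'mismatch',int((np.abs((k&roi)-d)).sum()),proj(c,W(poly(a)[2:])).round(1).tolist())
print('dark area',d.sum())
# gate blade yellow in deck slot
y=((g[...,0]>20)&(g[...,0]<34)&(g[...,1]>140)&(g[...,2]>80)); y[:200]=0;y[240:]=0;y[:,:245]=0;y[:,275:]=0
q=np.argwhere(y); print(q.min(0),q.max(0),len(q))
E
```

```text
1
0.0 mismatch 778 [[279.5, 179.8], [270.8, 170.2]]
0.03 mismatch 641 [[279.8, 181.1], [271.0, 170.7]]
0.06 mismatch 556 [[280.0, 182.3], [271.2, 171.3]]
0.09 mismatch 368 [[280.3, 183.5], [271.4, 171.9]]
0.12 mismatch 277 [[280.6, 184.7], [271.6, 172.5]]
0.15 mismatch 157 [[280.8, 185.9], [271.8, 173.1]]
0.18 mismatch 89 [[281.0, 187.1], [272.0, 173.6]]
0.21 mismatch 141 [[281.2, 188.3], [272.2, 174.2]]
0.24 mismatch 315 [[281.4, 189.5], [272.4, 174.8]]
0.27 mismatch 436 [[281.6, 190.7], [272.6, 175.5]]
0.3 mismatch 566 [[281.8, 191.8], [272.7, 176.1]]
0.33 mismatch 682 [[282.0, 192.9], [272.9, 176.7]]
dark area 1126.0
[211 252] [236 264] 51
```

The angle is about 0.18 rad now, so I'll press 4.5 mm more and check.

Call:
apply_moves:
  motion: "55 0 0 0.2 0 0 0;55 0 0 0.25 0 0 0;55 0 0 0 0 0 0;55 0 0 0 0 0 0"

```text
time: 9.22
tool_pos: [0.5108, -0.2073, 0.0587]
tool_rot: [3.139, 0.001, 1.549]
contact_force: [5.1, 0.3, 6.8]
opening: 0.0508
grip_force: 3.5
```

```bash
cat >> h.py <<'E'
def gang(v=0):
    c=robot.read_camera('scene'); m=robot.trace('treadle',c)
    if not m: print('no treadle');return c
    dark=m[0]['pixels'].astype(np.uint8); roi=np.zeros_like(dark); roi[165:215,(215 if v==0 else v):285]=1; d=dark&roi; best=[]
    for a in np.arange(0,.36,.02):
        r=lambda x,z:(-117+(x+117)*np.cos(a)+(z-55)*np.sin(a), 55-(x+117)*np.sin(a)+(z-55)*np.cos(a))
        A=r(-94,92.2);B=r(-46,99.8); k=np.zeros_like(dark)
        cv2.fillPoly(k,[np.round(proj(c,W([(A[0],-223,A[1]),(B[0],-223,B[1]),(B[0],62,B[1]),(A[0],62,A[1])]))*16).astype(np.int32)],1,shift=4)
        best.append((int(((k&roi)!=d).sum()),round(a,2)))
    print('gate angle',sorted(best)[:3]); return c
E
python3 - <<'E'
from h import *
gang(); st()
E
```

```text
gate angle [(997, np.float64(0.32)), (1053, np.float64(0.34)), (1061, np.float64(0.3))]
9.325 [ 0.5108 -0.2073  0.0587] [3.1388 0.0008 1.5487] chute [ -33.9023 -206.1788] F [5.5549 0.4468 7.4105] T [-0.1321 -0.7093 -0.0035] op 0.05055066319878711
```

```bash
python3 - <<'E'
from h import *
for i in range(3): gang()
c=look('s5'); m=robot.trace('treadle',c); print([ (r['score'],r['pixels'].sum()) for r in m])
E
```

```text
gate angle [(125, np.float64(0.18)), (179, np.float64(0.16)), (185, np.float64(0.2))]
gate angle [(118, np.float64(0.18)), (158, np.float64(0.2)), (194, np.float64(0.22))]
gate angle [(142, np.float64(0.18)), (196, np.float64(0.2)), (224, np.float64(0.16))]
[(0.79, np.int64(1719))]
```

View pics/s5.png

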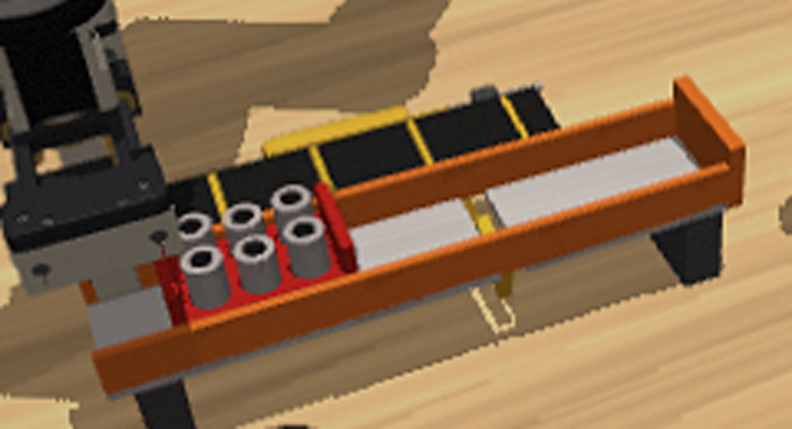

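The blade has dropped clear of the deck at the slot (crop 485,225). The treadle's far corner at row 176 gives about 0.25–0.30 rad. The near edge is hidden by the wall, which biased the earlier fit low. Now I push.

Call:
apply_moves:
  motion: "55 0.6 0 0 0 0 0;55 0.6 0 0 0 0 0;55 0.8 0 0 0 0 0;55 0.8 0 0 0 0 0;55 0.8 0 0 0 0 0;55 0.8 0 0 0 0 0;55 0.8 0 0 0 0 0;55 0.8 0 0 0 0 0;55 0 0 0 0 0 0"

```text
time: 10.85
tool_pos: [0.5105, -0.1463, 0.058]
tool_rot: [-3.141, -0.001, 1.549]
contact_force: [1.7, -0.8, 4.5]
opening: 0.0505
grip_force: 2.5
```

```bash
python3 - <<'E'
from h import *
st(); c=look('s6'); r=robot.search_frame('rack',c); print([(toch(x['centre']),x['centre'],x['score']) for x in r])
E
```

```text
10.85 [ 0.5105 -0.1463  0.058 ] [-3.1408 -0.0007  1.5493] chute [ -35.5144 -145.2368] F [ 1.6689 -0.8175  4.4824] T [-0.1486 -0.0181  0.0231] op 0.050549821648717776
[(array([ 18.7657, -76.209 ]), [0.5663, -0.0785, 0.1025], 0.6)]
```

View pics/s6.png

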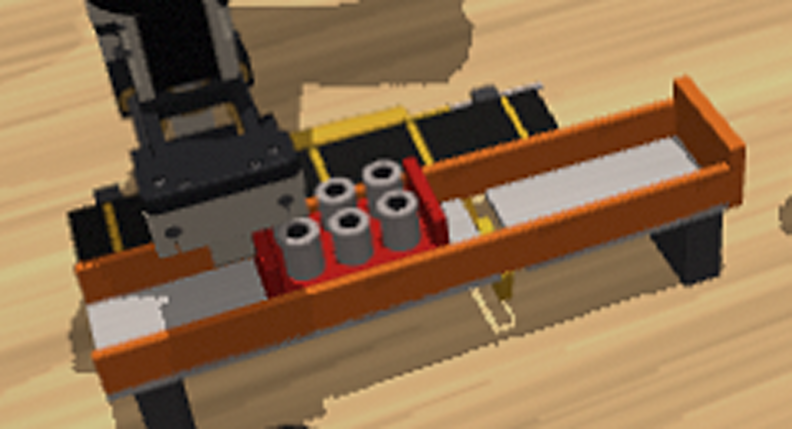

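The rack has slid forward and stands flat, and the gate is still down, with its blade out of sight below the deck at crop (485,215). I'll continue over the gate.

Call:
apply_moves:
  motion: "55 0.8 0 0 0 0 0;55 0.8 0 0 0 0 0;55 0.8 0 0 0 0 0;55 0.8 0 0 0 0 0;55 0.8 0 0 0 0 0;55 0.8 0 0 0 0 0;55 0.8 0 0 0 0 0;55 0.8 0 0 0 0 0"

```text
time: 11.95
tool_pos: [0.5123, -0.0825, 0.0581]
tool_rot: [-3.141, -0.0, 1.549]
contact_force: [-0.5, -3.7, 3.9]
opening: 0.0503
grip_force: 3.0
```

```bash
python3 - <<'E'
from h import *
st(); c=robot.read_camera('scene'); r=robot.search_frame('rack',c); print([(toch(x['centre']),x['centre'],x['score']) for x in r]); st()
E
```

```text
11.95 [ 0.5123 -0.0825  0.0581] [-3.1415 -0.0001  1.5488] chute [-35.1717 -81.3761] F [-0.4965 -3.6836  3.8909] T [-0.8147  0.1447  0.017 ] op 0.05034743839471899
[]
12.05 [ 0.5123 -0.0817  0.0581] [-3.1414 -0.0012  1.5493] chute [-35.1844 -80.5947] F [0.7035 1.4257 4.3588] T [0.0814 0.0388 0.0314] op 0.05007085312581621
```

Call:
apply_moves:
  motion: "55 0.8 0 0 0 0 0;55 0.8 0 0 0 0 0;55 0.8 0 0 0 0 0;55 0.8 0 0 0 0 0;55 0.8 0 0 0 0 0;55 0.8 0 0 0 0 0;55 0.8 0 0 0 0 0;55 0.8 0 0 0 0 0;55 0.8 0 0 0 0 0;55 0.8 0 0 0 0 0"

```text
time: 13.3
tool_pos: [0.514, -0.0026, 0.0581]
tool_rot: [-3.141, 0.0, 1.549]
contact_force: [-0.1, -4.9, 5.7]
opening: 0.0505
grip_force: 3.3
```

```bash
cat >> h.py <<'E'
def rackf(save=None):
    # front plate of rack vs stop from top and scene: red mask extents in chute frame
    c=robot.read_camera('top'); h=cv2.cvtColor(c['img'],cv2.COLOR_RGB2HSV).astype(int)
    m=((h[...,0]<5)|(h[...,0]>174))&(h[...,1]>150)&(h[...,2]>60); m[:190]=0;m[245:]=0;m[:,:315]=0
    q=np.argwhere(m)
    if len(q):
        for cc in (q[:,1].min()-.5,q[:,1].max()+.5): print('top red col',cc,toch(atz(c,[(cc,q[:,0].mean())],.104)[0]),len(q))
    for n in ('scene',):
        c=robot.read_camera(n); r=robot.search_frame('rack',c); print(n,[(toch(x['centre']).round(1),x['centre'][2],x['score']) for x in r])
E
python3 - <<'E'
from h import *
st(); rackf(); st()
E
```

```text
13.3 [ 0.514  -0.0026  0.0581] [-3.1415  0.      1.5488] chute [-35.1864  -1.4655] F [-0.1033 -4.8634  5.6906] T [-0.9854  0.1095  0.045 ] op 0.05049283406212995
top red col 335.5 [ -3.2715 109.3467] 541
top red col 376.5 [-2.23   38.6511] 541
scene [(array([17.2, 67. ]), 0.1023, 0.6), (array([-11.8, -98.4]), 0.0715, 0.16)]
13.45 [ 0.514  -0.0018  0.0581] [-3.1415 -0.0015  1.5491] chute [-35.2035  -0.667 ] F [0.8575 1.6752 5.1898] T [ 0.196  -0.0633 -0.0393] op 0.05049645600957801
```

Call:
apply_moves:
  motion: "55 0.6 0 0 0 0 0;55 0.5 0 0 0 0 0;55 0.4 0 0 0 0 0;55 0.2 0 0 0 0 0;55 0.2 0 0 0 0 0"

```text
time: 14.08
tool_pos: [0.5144, 0.0158, 0.0581]
tool_rot: [-3.141, 0.0, 1.549]
contact_force: [0.3, -5.0, 5.6]
opening: 0.0505
grip_force: 3.4
```

Call:
apply_moves:
  motion: "55 0.2 0 0 0 0 0;55 0.2 0 0 0 0 0"

```text
time: 14.32
tool_pos: [0.5145, 0.0197, 0.0581]
tool_rot: [-3.141, 0.0, 1.549]
contact_force: [0.5, -5.6, 5.3]
opening: 0.0509
grip_force: 3.4
```

```bash
python3 - <<'E'
from h import *
st(); rackf(); st()
E
```

```text
14.325 [0.5145 0.0197 0.0581] [-3.1415  0.0003  1.5486] chute [-35.1241  20.8518] F [ 0.5218 -5.6094  5.2684] T [-0.9779  0.1118 -0.0153] op 0.050931073635097454
top red col 322.5 [ -3.1277 131.8721] 355
top red col 350.5 [-2.401  83.4416] 355
scene [(array([ 148.4, -154.9]), 0.0587, 0.28)]
14.475 [0.5146 0.0199 0.0581] [-3.1416 -0.0001  1.5488] chute [-35.1044  21.0883] F [ 1.0163 -2.5434  4.6294] T [-0.7354  0.1232  0.0456] op 0.05056810002925115
```

Call:
apply_moves:
  motion: "55 0.2 0 0 0 0 0;55 0.1 0 0 0 0 0"

```text
time: 14.72
tool_pos: [0.5145, 0.0209, 0.0582]
tool_rot: [-3.141, 0.003, 1.549]
contact_force: [-1.0, -15.4, 6.2]
opening: 0.0505
grip_force: 9.4
```

Call:
apply_moves:
  motion: "55 0.1 0 0 0 0 0;55 0.1 0 0 0 0 0"

```text
time: 14.98
tool_pos: [0.5144, 0.021, 0.0582]
tool_rot: [-3.141, 0.006, 1.548]
contact_force: [-2.5, -25.8, 6.4]
opening: 0.0504
grip_force: 13.9
```

The push force rose to 26 N with no travel, so the rack is home. Back off slightly, lift straight up and clear.

Call:
apply_moves:
  motion: "55 -0.4 0 0 0 0 0;55 -0.4 0 0 0 0 0;55 0 0 0 0 0 0;55 0 0 -0.8 0 0 0;55 0 0 -0.8 0 0 0;55 0 0 -2 0 0 0;55 0 0 -4 0 0 0;55 0 0 -5 0 0 0;55 0 0 -2 0 0 0;55 -4 -3 0 0 0 0;55 -5 -4 0 0 0 0;55 -5 -4 0 0 0 0;55 -5 -4 0 0 0 0;55 0 0 0 0 0 0"

```text
time: 16.73
tool_pos: [0.3611, -0.1691, 0.2045]
tool_rot: [-3.142, 0.001, 1.542]
contact_force: [0.1, 0.5, 0.4]
opening: 0.0504
grip_force: 0.0
```

```bash
python3 - <<'E'
from h import *
st(); rackf(); gate(); gang(); gang()
c=robot.read_camera('top'); print(robot.search_frame('rack',c),robot.search_frame('gate_top',c))
for t in ('bottle','jar','driver'): print(t,[(x['centre'],x['score']) for x in robot.search_frame(t,c)[:1]])
E
```

```text
16.725 [ 0.3611 -0.1691  0.2045] [-3.1416  0.001   1.542 ] chute [-184.4311 -171.2593] F [0.0999 0.5348 0.4245] T [-0.0492  0.0463 -0.0241] op 0.05041268808877712
top red col 322.5 [ -3.6375 131.8624] 743
top red col 379.5 [-2.1806 33.4904] 743
scene [(array([16.7, 79.3]), 0.1021, 0.91)]
blade yellow px 165 [213.6061 396.3394]
gate angle [(164, np.float64(0.02)), (190, np.float64(0.04)), (205, np.float64(0.06))]
gate angle [(199, np.float64(0.02)), (205, np.float64(0.04)), (216, np.float64(0.06))]
[{'centre': [0.5514, 0.0819, 0.104], 'score': 0.69}] [{'centre': [0.4787, -0.0715, 0.096], 'score': 0.96}]
bottle [([0.5731, 0.2113, 0.1102], 0.73)]
jar [([0.6701, -0.1521, 0.0706], 0.9)]
driver [([0.3733, -0.0355, 0.0187], 0.77)]
```

Rack spans 33–132 mm (home), the gate reads as up, bystanders are unmoved and the arm is clear.

```bash
python3 -c "
from cell import robot
print(robot.hand_in())"
```

```text
the job is handed in; nothing more can be done
None
```

I pushed the red rack home against the end stop, let the gate spring up behind it, and handed the job in; the hand-in gave no verdict, but the last images showed the rack home, the gate up and the bottle, jar and screwdriver unmoved.

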